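# Put the parts case away in its rack lane

## Robot

A 7-joint arm with a two-finger parallel gripper is mounted at the origin on the work surface. World frame = base frame: x ahead of the robot, y to its left, z up, the work surface at z = 0. Lengths are in m, angles in degrees, forces in N, time in s.
With the tool pointing down it reaches from about 0.35 to 0.9 m from the base axis. Payload 19.9 kg.
Tool frame: the origin (TCP) lies at the very end of the fingers, on their centre line; the grasp point (between the pads) lies 19 mm behind it; z points along the fingers, y is the line along which they close (so a half turn about z gives the same grasp; the last joint's range is limited). The gripper opens to 94 mm and grips with 3 to 60 N. Pads are 16 mm wide; open, the fingers measure 119 mm over their backs; the gripper's body (75 mm by 177 mm) begins 78 mm behind the grasp point.
Start: joints at [-78.18, 23.915, -0.59, 92.452, 0.269, 63.638, -3.037], TCP at [0.153, 0.606, 0.183] pointing down, gripper open.
Joint ranges: [-161.28, 161.28], [-22.2, 115.67], [-73.04, 71.86], [3.21, 147.25], [-68.34, 248.33], [10.77, 114.83], [-161.83, 161.83]. Speed limits (degrees/s): [108.29, 108.29, 136.94, 136.94, 172.46, 172.46, 172.46].

## Interface

Orientations are given as [roll, pitch, yaw] about the fixed x, y, z axes, in that order (R = Rz(yaw) Ry(pitch) Rx(roll)).
In Python, from workcell import arm, vision, ticket gives the robot as it stands. The module is installed in compiled form; this text tells all that it offers.
- The arm moves only by the tool jog_arm, never from a script. Its argument "plan" is a list of rows, each an object with "xyz": the shift along the tool's x, y, z in units of 0.5 m (1.0 is 0.5 m), a list of three; "angular": the turn, a rotation vector about the tool's x, y, z in units of 45 degrees (1.0 is 45 degrees), a list of three; "jaw": the closure, from -1 (fully open) to 1 (shut), so that 0 is half open. In form: [{"xyz": [dx, dy, dz], "angular": [ax, ay, az], "jaw": jaw}, ...]. A call has 1 to 20 rows; each row is the pose to reach, as a shift and turn from the pose commanded when the call began, along the tool's axes at that moment; what a row does not reach only later rows make up. A row lasts 1/10 s, in which the tool goes at most 50 mm and 8.59 degrees, less where a joint would pass 70% of its speed; a pose out of reach is approached as far as the arm can. A call with a number of a shift or a turn outside -1 to 1 is refused whole. A call with a gripper value outside its range is refused whole. The fingers move at their own pace and stop on an object; "squeeze" is the grip in N (left out, the last holds). Time passes only in rows, so rows that repeat a pose let the fingers close. It gives the time, the measured TCP pose, the force, the opening and the grip force at its end, in the units of the state.
- arm.read_state(): the state, without advancing time (a new reading comes with each control period).
- vision.capture(name): name is "scene" or "side" or "wrist"; returns a dict with "image" (400x640x3 uint8, red, green, blue), "intrinsics" (3x3 intrinsics, pixels), "dist_coeffs" ([k1, k2, p1, p2, k3] as OpenCV has them; the pictures are not rectified), "R" (3x3) and "t" (3): a world point X has camera coordinates R X + t; the wrist camera has in their place "mount" (4x4, takes a point from camera to tool coordinates, whose origin is the TCP and whose axes are the flange's). Camera axes: x right, y down, z forward; pixel columns grow to the right and rows downward; lengths in m; the calibration is good to about 2 mm. A picture is of the moment at which its call begins: read the wrist's pose just before it. There is no depth.
- ticket.sign_off(): hands the job in; it is judged then, once.
The state is a dict: "clock": time; "q": joint angles; "qvel": joint speeds; "tau": joint torques, N m; "tcp_pos": TCP position; "orientation": TCP orientation; "ft_force": force on the tool from outside, world axes, zero at the start; "moment": the same for the moment, N m; "opening": opening from 0.0 (shut) to 1.0 (fully open); "finger_force": force on a finger pad.
Only numpy, scipy, OpenCV 4.12 (cv2) and the standard library are available. Lean on these libraries where they do the work, as an engineer would, in place of code of your own. Each camera call takes 0.05 s, during which the arm holds its last target. There are 200 camera calls.

## Task

Put the parts case away: with the fingers, slowly push it along the deck into the empty lane of the rack until it is home against the end stop, square in the lane, then leave it. The guide rails are freshly painted: neither the case nor the robot may touch any rail. Only push the case, do not lift or tip it, and leave the stored case in the other lane and the things lying about where they are.

Things in the scene. Friction and masses are not known exactly. Their poses are not given: they have to be found in the camera images.
- case: The case to put away: closed grey plastic box, 110 long (x), 90 wide (y), 60 mm tall, 0.35 to 0.7 kg, flat upright sides, blank white card on its -x end. Loose on the deck before the empty lane, up to 30 mm off its centre line and 0.25 rad askew. Origin: centre of its underside; +x end goes in first, z up.
- liner: Thin black rubber mat (148 x 104 mm, fixed, no obstacle) in the empty lane; which lane is empty varies. Origin: on the deck, where the case's origin belongs when home (case front then 1 mm off the stop). x down the lane towards the stop, y left across it, z up. In this frame: lane mouth x = -94 mm, stop face x = +56 mm, rail faces y = +57 and -57 mm (12 mm room each side of the case).
- rack: Fixed rack: steel deck 370 x 280 mm, top 6 mm above the bench; two lanes 114 mm wide, 150 long, centres at y = +61 and -61 mm; three blue rails, 8 mm wide, 18 tall above the deck; a blue end stop 30 mm tall, face at x = 150 mm. Origin: underside of the deck, between the lanes at the mouth; x down the lanes, y left, z up. Open apron without rails from x = -210 mm to 0.
- rail_left: The left guide rail, 150 by 8 by 18 mm, fixed on the rack. Origin: at its mouth end, on its centre line, on the deck (the rail runs 150 mm along +x from there). Freshly painted, not to be touched.
- rail_middle: The middle guide rail between the two lanes, same size and origin as the left one. Not to be touched.
- rail_right: The right guide rail, same size and origin as the left one. Not to be touched.
- stored_case: A second case of the same look and size, 0.9 kg, already home in the other lane; leave it alone. Origin: centre of its underside.
- wheel: A pedal-car wheel lying flat on the bench beside the rack, 90 mm in diameter, 22 mm tall; leave it alone. Origin: centre of its underside.
- jar: A jar 52 mm in diameter, 75 mm tall, standing on the bench beyond the rack's end stop; leave it alone. Origin: centre of its underside.
- driver: A screwdriver 170 mm long lying on the bench beyond the rack's end stop; leave it alone. Origin: on its underside; x along its length.
Things that resemble listed ones, but are neither listed nor needed, are in the scene too. What is shaped like the case but green or purple is not meant.

How it is judged (in metres and radians):
On the way:
1. the case stands on the deck in the mouth of the empty lane, part of the way in (x of case in the frame of liner between -0.13 and -0.03 m and y of case in the frame of liner between -0.012 and 0.012 m and z of case in the frame of liner below 0.004 m), for 0.1 s.
At the end, for the whole second after the job is handed in: The case lies flat and at rest on the deck in the empty lane, no more than 7 mm short of the end stop, within 12 mm of the lane's centre line and 0.12 rad of its direction, and the stored case has stayed within 10 mm of its place (x of case in the frame of liner between -0.006 and 0.004 m and y of case in the frame of liner between -0.012 and 0.012 m and angle between the x axis of case and the x axis of liner, either way round below 0.12 rad and z of case in the frame of liner below 0.003 m and angle between case's own z axis and vertical below 0.05 rad and linear speed of case below 0.01 m/s and distance of stored_case from where it was at the start of the episode below 0.01 m); the robot touches nothing.
It fails at once if the case, the robot or anything else touches a guide rail (over 0.3 N) (contact force between anything else and rail_left above 0.3 N or contact force between anything else and rail_middle above 0.3 N or contact force between anything else and rail_right above 0.3 N).
It fails at once if the case is lifted more than 10 mm off the deck or tipped more than 0.2 rad (z of case in the frame of liner above 0.01 m or angle between case's own z axis and vertical above 0.2 rad).
It fails at once if the case is shoved or knocked faster than 0.4 m/s (linear speed of case above 0.4 m/s).
It fails at once if the stored case is moved by more than 10 mm (distance of stored_case from where it was at the start of the episode above 0.01 m).
It fails at once if the wheel, the jar or the screwdriver is moved by more than 30 mm (distance of any of wheel, jar, driver from where it was at the start of the episode above 0.03 m).
It also fails if it takes over 64 s, if anything falls off the work surface, if the arm or the gripper's body presses on something with over 40 N, if the wrist force passes 120 N, or if a joint passes its speed limit or range.

## Working session

There is one attempt and no reset: what is moved stays moved. The work goes in short steps, Python scripts to look and compute and a tool call to move; the robot and the scene stay as the last step left them, time stands still between calls to the robot, and variables do not carry over. Pictures are saved under pics/ and viewed, at most 10 in all, crops included, and the job is handed in when it is done.

Besides the shell and the picture viewer there is one more tool, called after "Emit:" in YAML: its name, and indented under it one key for each argument. jog_arm: Moves the arm, as the interface text tells. Shifts and turns lie within -1 to 1; 1 stands for 0.5 m of shift or 45 degrees of turn. Its arguments: {"type":"object","properties":{"plan":{"type":"array"},"squeeze":{"type":"number"}},"required":["plan"]}

```bash
mkdir -p pics
python3 - <<'E'
from workcell import arm, vision
import cv2,pickle
s=arm.read_state();print(s)
for n in("scene","side"):
    c=vision.capture(n);pickle.dump(c,open(n+'.pkl','wb'));cv2.imwrite(f'pics/{n}0.png',c['image'][:,:,::-1])
    print(n,c['R'],c['t'],c['intrinsics'],c['dist_coeffs'])
E
```

```text
{'clock': 0.0, 'q': array([-78.18190706,  23.94715391,  -0.59119536,  92.48494419,
         0.26901118,  63.63601291,  -3.0354145 ]), 'qvel': array([ 0.08663112, -0.01697355,  0.08708252,  0.02922549, -0.0095877 ,
        0.00420437,  0.09127328]), 'tau': array([-5.57771946e-04, -8.51252818e+01,  6.38228450e-01, -4.25998414e+01,
       -4.89217427e-02,  1.87145616e-02,  9.79332003e-05]), 'tcp_pos': array([0.15318155, 0.60553838, 0.18263911]), 'orientation': array([-1.79933413e+02,  4.46537608e-03,  1.65806545e+02]), 'ft_force': array([-0.23464703, -0.58352801,  0.44354044]), 'moment': array([-0.02720551,  0.02671757, -0.05360035]), 'finger_force': 0.0, 'opening': 1.002715290692976}
scene [[-0.61541723  0.7882008   0.00106548]
 [ 0.63213039  0.49436599 -0.59666862]
 [-0.47082142 -0.36652662 -0.80248702]] [ 0.32268613 -0.33831175  1.24040806] [[453.98947013   0.         315.04577781]
 [  0.         453.98947013 196.27592878]
 [  0.           0.           1.        ]] [-0.07315705  0.          0.          0.          0.        ]
side [[ 0.8800929  -0.47435565 -0.02057174]
 [-0.34183296 -0.60295702 -0.72082804]
 [ 0.32952498  0.64142774 -0.69280859]] [-0.48655097  0.26624043  0.85519824] [[431.32739188   0.         323.40386145]
 [  0.         431.32739188 195.49296698]
 [  0.           0.           1.        ]] [-0.02976554  0.          0.          0.          0.        ]
```

View pics/scene0.png

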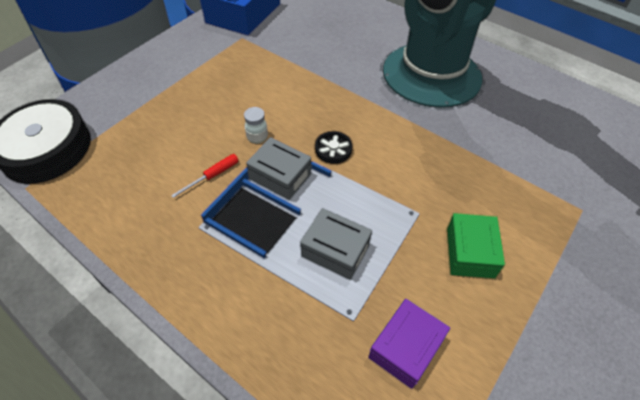

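View pics/side0.png

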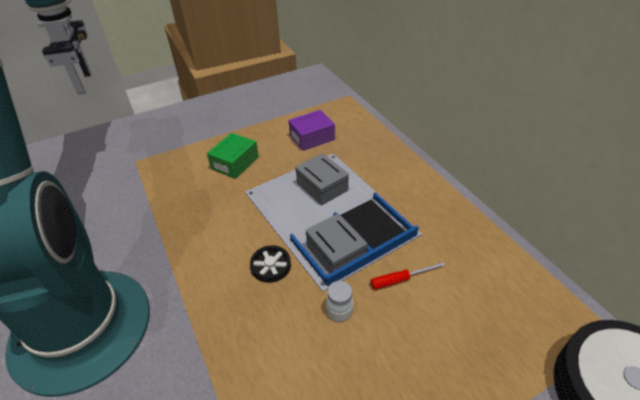

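The grey case on the apron is at scene (336,243) and side (322,178). The stored case is at scene (280,167) and the empty black lane at scene (252,219). The green (475,245) and purple (410,340) boxes are decoys by colour. I'll confirm this in an enlarged crop.

Run:
```python
import cv2
a=cv2.imread('pics/scene0.png')[130:330,190:430]
cv2.imwrite('pics/c1.png',cv2.resize(a,None,fx=3,fy=3,interpolation=cv2.INTER_CUBIC))
a=cv2.imread('pics/side0.png')[140:300,230:450]
cv2.imwrite('pics/c2.png',cv2.resize(a,None,fx=3.5,fy=3.5,interpolation=cv2.INTER_CUBIC))
```

```text
(no output)
```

View pics/c1.png

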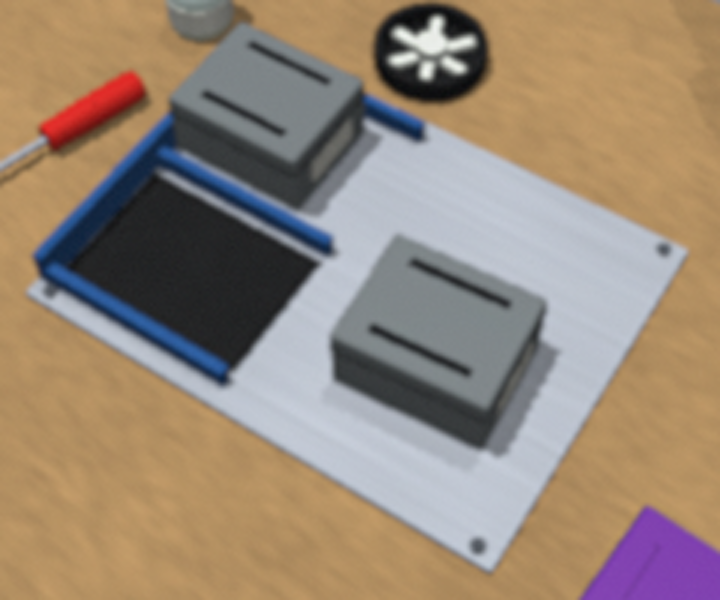

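View pics/c2.png

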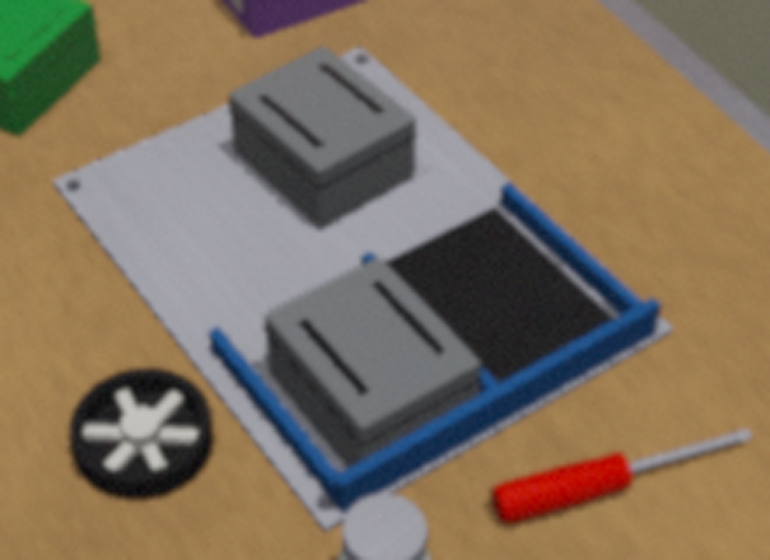

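```bash
cat > h.py <<'E'
import numpy as np,cv2,pickle
from scipy.optimize import least_squares
C={n:pickle.load(open(n+'.pkl','rb')) for n in('scene','side')}
S={'scene':(190,130,3.),'side':(230,140,3.5)}
def proj(n,X):
    c=C[n];return cv2.projectPoints(np.array(X,float),cv2.Rodrigues(c['R'])[0],c['t'],c['intrinsics'],c['dist_coeffs'])[0][:,0]
def px(n,p):
    x,y,k=S[n];return (np.array(p)+.5)/k-.5+[x,y]
def T(p,X):
    X=np.array(X,float);c,s=np.cos(p[2]),np.sin(p[2])
    return np.c_[p[0]+c*X[:,0]-s*X[:,1],p[1]+s*X[:,0]+c*X[:,1],X[:,2]]
def fit(obs,x0):
    f=lambda p:np.concatenate([(proj(n,T(p,X))-px(n,u)).ravel() for n,X,u in obs])
    best=min((least_squares(f,[*x0,a],loss='soft_l1') for a in(0,1.57,3.14,-1.57)),key=lambda r:r.cost)
    return best.x,f(best.x)
def rel(r,c):
    d=c[:2]-r[:2];k,s=np.cos(r[2]),np.sin(r[2]);return np.array([k*d[0]+s*d[1],-s*d[0]+k*d[1],(c[2]-r[2]+np.pi)%(2*np.pi)-np.pi])
E
python3 - <<'E'
from h import *
A,B,Cc,D=(-.21,-.14,.006),(-.21,.14,.006),(.16,.14,.006),(.16,-.14,.006)
r,e=fit([('scene',[A,B,Cc],[(687,250),(492,572),(28,292)]),('side',[A,B,Cc,D],[(55,182),(365,48),(670,327),(325,527)]),
 ],[.5,0]);print('rack',r,e.round(1))
q=lambda x,y,z:(x*.055,y*.045,z)
t,b=.066,.006
c,e=fit([('scene',[q(1,1,t),q(1,-1,t),q(-1,-1,t),q(-1,1,t),q(1,1,b),q(-1,1,b)],[(333,340),(399,236),(546,299),(487,410),(336,381),(485,447)]),
('side',[q(1,-1,t),q(1,1,t),q(-1,1,t),q(-1,-1,t),q(1,-1,b),q(1,1,b)],[(320,172),(414,122),(320,47),(230,98),(320,226),(414,178)])],[.5,0])
print('case',c,e.round(1)); print('rel rack',rel(r,c))
k=np.array([.094,.061,0]);l=T(r,[k])[0];L=np.r_[l[:2],r[2]];print('liner',L,'rel',rel(L,c))
E
```

```text
rack [ 0.59082831  0.01273608 -1.48151521] [ 1.2 -0.1 -0.1 -0.1 -0.6 -0.5 -0.4 -0.8 -0.6 -0.7  1.3  0.   0.2  0.1]
case [0.61521115 0.12385943 4.88615803] [-0.6 -1.8 -0.3 -2.   2.1 -0.8  1.6 -0.4 -0.8  0.2  0.   2.1 -0.4 -0.4
  1.1 -1.7  0.8 -1.2 -1.1 -1.8  0.2  1.7  0.6 -0.2]
rel rack [-0.10850671  0.03419377  0.08448793]
liner [ 0.65996663 -0.07545061 -1.48151521] rel [-0.20250671 -0.02680623  0.08448793]
```

Scene and side views agree. The case sits at liner x -0.2025, y -0.027, yawed +4.8°, and the empty lane is the +y one. The plan is to push it sideways (+y) with half-open fingers held parallel to the lane, which also squares it, then push from behind.

```bash
cat >> h.py <<'E'
L=np.array([.65997,-.07545,-1.48152])
from scipy.spatial.transform import Rotation as Ro
def go(x,y,z,yang):
    """liner-frame x,y (m), world z, tool y direction (deg, liner frame) -> jog row"""
    from workcell import arm
    s=arm.read_state();R=Ro.from_euler('xyz',s['orientation'],degrees=True)
    w=T(L,[(x,y,z)])[0]; a=np.degrees(L[2])+yang
    G=Ro.from_euler('xyz',[180,0,a+90],degrees=True)
    d=R.inv().apply(w-s['tcp_pos'])/.5; v=(R.inv()*G).as_rotvec(degrees=True)/45
    print('world',w.round(4),'xyz',d.round(4),'ang',v.round(4))
def where():
    from workcell import arm
    s=arm.read_state();y=np.radians(s['orientation'][2]-90)
    print(s['clock'],'liner tcp',rel(L,np.r_[s['tcp_pos'][:2],y]).round(4),s['tcp_pos'].round(4),s['ft_force'].round(2),s['opening'])
E
python3 -c "
from h import *
where();go(-.2025,-.115,.15,180)"
```

```text
0.1 liner tcp [-0.7235 -0.4441  2.8046] [0.1532 0.6056 0.1827] [-0.5  -0.82 -0.62] 1.001362533051048
world [0.5274 0.116  0.15  ] xyz [-0.9657 -0.7657  0.0663] ang [-1.400e-03 -2.000e-04 -4.291e-01]
```

Emit:
jog_arm:
  plan:
    - {"xyz": [-0.9657,-0.7657,0.0663],"angular": [0,0,-0.4291],"jaw": 0}
    - {"xyz": [-0.9657,-0.7657,0.0663],"angular": [0,0,-0.4291],"jaw": 0}
    - {"xyz": [-0.9657,-0.7657,0.0663],"angular": [0,0,-0.4291],"jaw": 0}
    - {"xyz": [-0.9657,-0.7657,0.0663],"angular": [0,0,-0.4291],"jaw": 0}
    - {"xyz": [-0.9657,-0.7657,0.0663],"angular": [0,0,-0.4291],"jaw": 0}
    - {"xyz": [-0.9657,-0.7657,0.0663],"angular": [0,0,-0.4291],"jaw": 0}
    - {"xyz": [-0.9657,-0.7657,0.0663],"angular": [0,0,-0.4291],"jaw": 0}
    - {"xyz": [-0.9657,-0.7657,0.0663],"angular": [0,0,-0.4291],"jaw": 0}
    - {"xyz": [-0.9657,-0.7657,0.0663],"angular": [0,0,-0.4291],"jaw": 0}
    - {"xyz": [-0.9657,-0.7657,0.0663],"angular": [0,0,-0.4291],"jaw": 0}
    - {"xyz": [-0.9657,-0.7657,0.0663],"angular": [0,0,-0.4291],"jaw": 0}
    - {"xyz": [-0.9657,-0.7657,0.0663],"angular": [0,0,-0.4291],"jaw": 0}
    - {"xyz": [-0.9657,-0.7657,0.0663],"angular": [0,0,-0.4291],"jaw": 0}
    - {"xyz": [-0.9657,-0.7657,0.0663],"angular": [0,0,-0.4291],"jaw": 0}
    - {"xyz": [-0.9657,-0.7657,0.0663],"angular": [0,0,-0.4291],"jaw": 0}
    - {"xyz": [-0.9657,-0.7657,0.0663],"angular": [0,0,-0.4291],"jaw": 0}
    - {"xyz": [-0.9657,-0.7657,0.0663],"angular": [0,0,-0.4291],"jaw": 0}
    - {"xyz": [-0.9657,-0.7657,0.0663],"angular": [0,0,-0.4291],"jaw": 0}
    - {"xyz": [-0.9657,-0.7657,0.0663],"angular": [0,0,-0.4291],"jaw": 0}
    - {"xyz": [-0.9657,-0.7657,0.0663],"angular": [0,0,-0.4291],"jaw": 0}

```text
clock: 2.1
tcp_pos: [0.5274, 0.1165, 0.1502]
orientation: [-180.0, 0.0, -174.9]
ft_force: [0.4, 0.3, 0.1]
opening: 0.501
finger_force: 0.0
```

```bash
python3 -c "
from h import *
from workcell import vision
where();go(-.2025,-.115,.022,180)
c=vision.capture('wrist');cv2.imwrite('pics/w1.png',c['image'][:,:,::-1]);print(c['mount'])"
```

```text
2.1 liner tcp [-0.203  -0.1149 -3.1412] [0.5274 0.1165 0.1502] [0.39 0.27 0.06] 0.5010461682028895
world [0.5274 0.116  0.022 ] xyz [ 2.000e-04 -1.100e-03  2.564e-01] ang [-0.      0.0002  0.0005]
[[ 8.94414908e-04 -9.66625670e-01 -2.56191362e-01  7.49087377e-02]
 [ 9.99999558e-01  7.90476331e-04  5.08681474e-04  1.25777857e-03]
 [-2.89191363e-04 -2.56191704e-01  9.66625950e-01 -2.02157037e-01]
 [ 0.00000000e+00  0.00000000e+00  0.00000000e+00  1.00000000e+00]]
```

View pics/w1.png

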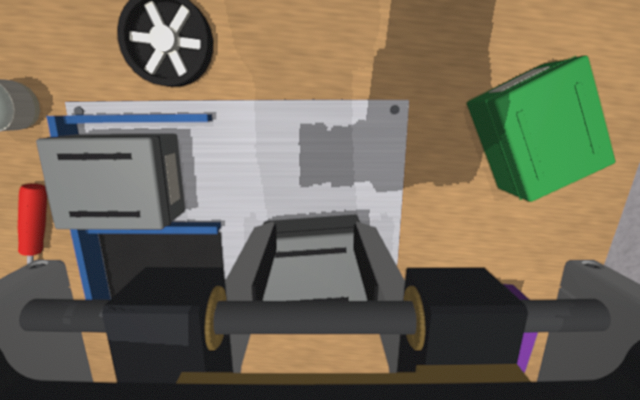

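The wrist picture shows the tool aligned with the deck edges, the case ahead of the fingers (around (310,270)), and the landing spot clear. Descending.

Emit:
jog_arm:
  plan:
    - {"xyz": [0,0,0.07],"angular": [0,0,0],"jaw": 0}
    - {"xyz": [0,0,0.14],"angular": [0,0,0],"jaw": 0}
    - {"xyz": [0,0,0.21],"angular": [0,0,0],"jaw": 0}
    - {"xyz": [0,0,0.25],"angular": [0,0,0],"jaw": 0}
    - {"xyz": [0,0,0.256],"angular": [0,0,0],"jaw": 0}
    - {"xyz": [0,0,0.256],"angular": [0,0,0],"jaw": 0}
    - {"xyz": [0,0,0.256],"angular": [0,0,0],"jaw": 0}

```text
clock: 2.85
tcp_pos: [0.5283, 0.1165, 0.0233]
orientation: [180.0, 0.1, -174.9]
ft_force: [1.3, -0.0, -0.1]
opening: 0.5
finger_force: 0.0
```

```bash
python3 -c "
from h import *
where();go(-.2025,-.065,.022,180)"
```

```text
2.85 liner tcp [-0.2029 -0.114   3.1415] [0.5283 0.1165 0.0233] [ 1.27 -0.03 -0.08] 0.49982881293480924
world [0.5772 0.1204 0.022 ] xyz [-0.0981 -0.0008  0.0029] ang [ 0.0003  0.0021 -0.0001]
```

Emit:
jog_arm:
  plan:
    - {"xyz": [-0.008,0,0],"angular": [0,0,0],"jaw": 0}
    - {"xyz": [-0.016,0,0],"angular": [0,0,0],"jaw": 0}
    - {"xyz": [-0.024,0,0],"angular": [0,0,0],"jaw": 0}
    - {"xyz": [-0.032,0,0],"angular": [0,0,0],"jaw": 0}
    - {"xyz": [-0.04,0,0],"angular": [0,0,0],"jaw": 0}
    - {"xyz": [-0.046,0,0],"angular": [0,0,0],"jaw": 0}
    - {"xyz": [-0.052,0,0],"angular": [0,0,0],"jaw": 0}
    - {"xyz": [-0.058,0,0],"angular": [0,0,0],"jaw": 0}
    - {"xyz": [-0.064,0,0],"angular": [0,0,0],"jaw": 0}
    - {"xyz": [-0.07,0,0],"angular": [0,0,0],"jaw": 0}
    - {"xyz": [-0.076,0,0],"angular": [0,0,0],"jaw": 0}
    - {"xyz": [-0.082,0,0],"angular": [0,0,0],"jaw": 0}
    - {"xyz": [-0.088,0,0],"angular": [0,0,0],"jaw": 0}
    - {"xyz": [-0.094,0,0],"angular": [0,0,0],"jaw": 0}
    - {"xyz": [-0.1,0,0],"angular": [0,0,0],"jaw": 0}
    - {"xyz": [-0.1,0,0],"angular": [0,0,0],"jaw": 0}

```text
clock: 4.45
tcp_pos: [0.5779, 0.1206, 0.0221]
orientation: [-180.0, 0.0, -174.9]
ft_force: [-0.4, -0.0, 0.2]
opening: 0.501
finger_force: 0.0
```

Run:
```python
from h import *
from workcell import vision
where()
ims=[]
for n,(x,y) in(('scene',(290,190)),('side',(270,130))):
    c=vision.capture(n)['image'][:,:,::-1];cv2.imwrite(f'pics/{n}1.png',c)
    ims.append(cv2.resize(c[y:y+100,x:x+100],None,fx=4,fy=4,interpolation=cv2.INTER_CUBIC))
cv2.imwrite('pics/p1.png',np.hstack(ims))
```

```text
4.45 liner tcp [-0.2026 -0.0642  3.1413] [0.5779 0.1206 0.0221] [-0.43 -0.01  0.18] 0.501152263215489
```

View pics/p1.png

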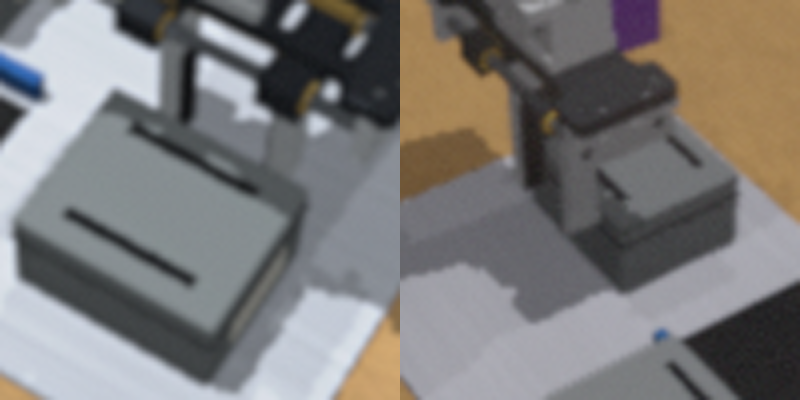

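Both crops show the fingers behind the case's right side. I'll refit its pose from the corners: scene (17,225), (113,92), (305,195), (215,335) and side (737,187), (625,290).

Run:
```python
from h import *
S['scene']=(290,190,4.);S['side']=(270,130,4.)
q=lambda x,y,z:(x*.055,y*.045,z)
t,b=.066,.006
c,e=fit([('scene',[q(1,1,t),q(1,-1,t),q(-1,-1,t),q(-1,1,t),q(1,1,b),q(-1,1,b)],[(17,225),(113,92),(305,195),(215,335),(20,278),(207,383)]),
('side',[q(1,-1,t),q(1,1,t),q(1,-1,b),q(1,1,b)],[(222,245),(337,187),(225,290),(335,240)])],[.6,.12])
print(e.round(1),rel(L,c))
```

```text
[-1.3 -1.6  0.9 -1.8  2.3 -1.3  0.2  0.  -0.9  0.8  0.5  2.6  0.  -4.5
  1.2 -3.8 -0.3  1.8  1.   0.4] [-0.19864784 -0.0091763  -0.00188593]
```

Emit:
jog_arm:
  plan:
    - {"xyz": [-0.004,0,0],"angular": [0,0,0],"jaw": 0}
    - {"xyz": [-0.008,0,0],"angular": [0,0,0],"jaw": 0}
    - {"xyz": [-0.012,0,0],"angular": [0,0,0],"jaw": 0}
    - {"xyz": [-0.016,0,0],"angular": [0,0,0],"jaw": 0}
    - {"xyz": [-0.019,0,0],"angular": [0,0,0],"jaw": 0}
    - {"xyz": [-0.019,0,0],"angular": [0,0,0],"jaw": 0}
    - {"xyz": [0.0,0,0],"angular": [0,0,0],"jaw": 0}
    - {"xyz": [0.04,0,0],"angular": [0,0,0],"jaw": 0}
    - {"xyz": [0.06,0,0],"angular": [0,0,0],"jaw": 0}
    - {"xyz": [0.06,0,-0.05],"angular": [0,0,0],"jaw": 0}
    - {"xyz": [0.06,0,-0.15],"angular": [0,0,0],"jaw": 0}
    - {"xyz": [0.06,0,-0.25],"angular": [0,0,0],"jaw": 0}
    - {"xyz": [0.06,0,-0.25],"angular": [0,0,0],"jaw": 0}
    - {"xyz": [0.06,0,-0.25],"angular": [0,0,0],"jaw": 0}

```text
clock: 5.95
tcp_pos: [0.5478, 0.1184, 0.1482]
orientation: [180.0, 0.1, -174.9]
ft_force: [-0.3, -0.6, -0.8]
opening: 0.502
finger_force: 0.0
```

```bash
python3 -c "
from h import *
where();go(-.3,0,.147,90)"
```

```text
5.95 liner tcp [-0.203  -0.0945 -3.1414] [0.5478 0.1184 0.1482] [-0.3  -0.59 -0.78] 0.5016039594739414
world [0.6332 0.2234 0.147 ] xyz [-0.189   0.1939  0.0029] ang [3.1000e-03 1.8000e-03 2.0002e+00]
```

Emit:
jog_arm:
  plan:
    - {"xyz": [-0.03,0.03,0],"angular": [0,0,0.18],"jaw": 0}
    - {"xyz": [-0.06,0.06,0],"angular": [0,0,0.36],"jaw": 0}
    - {"xyz": [-0.1,0.1,0],"angular": [0,0,0.54],"jaw": 0}
    - {"xyz": [-0.13,0.13,0],"angular": [0,0,0.72],"jaw": 0}
    - {"xyz": [-0.16,0.16,0],"angular": [0,0,0.9],"jaw": 0}
    - {"xyz": [-0.19,0.194,0],"angular": [0,0,1],"jaw": 0}
    - {"xyz": [-0.19,0.194,0],"angular": [0,0,1],"jaw": 0}
    - {"xyz": [-0.19,0.194,0],"angular": [0,0,1],"jaw": 0}

```text
clock: 6.75
tcp_pos: [0.6326, 0.2228, 0.1454]
orientation: [-179.9, -0.0, 140.2]
ft_force: [0.0, -0.4, 0.7]
opening: 0.503
finger_force: 0.0
```

Emit:
jog_arm:
  plan:
    - {"xyz": [0,0,0],"angular": [0,0,0.18],"jaw": 0}
    - {"xyz": [0,0,0],"angular": [0,0,0.36],"jaw": 0}
    - {"xyz": [0,0,0],"angular": [0,0,0.54],"jaw": 0}
    - {"xyz": [0,0,0],"angular": [0,0,0.72],"jaw": 0}
    - {"xyz": [0,0,0],"angular": [0,0,0.9],"jaw": 0}
    - {"xyz": [0,0,0],"angular": [0,0,1],"jaw": 0}
    - {"xyz": [0,0,0],"angular": [0,0,1],"jaw": 0}
    - {"xyz": [0,0,0],"angular": [0,0,1],"jaw": 0}

```text
clock: 7.55
tcp_pos: [0.633, 0.2224, 0.1468]
orientation: [-180.0, 0.0, 95.3]
ft_force: [-0.9, 0.1, 0.1]
opening: 0.497
finger_force: 0.0
```

Run:
```python
from h import *
from workcell import vision
where();go(-.3,0,.022,90)
ims=[]
for n,(x,y) in(('scene',(240,170)),('side',(270,130))):
    c=vision.capture(n)['image'][:,:,::-1];cv2.imwrite(f'pics/{n}2.png',c)
    ims.append(cv2.resize(c[y:y+140,x:x+140],None,fx=2.85,fy=2.85,interpolation=cv2.INTER_CUBIC))
cv2.imwrite('pics/p2.png',np.hstack(ims))
```

```text
7.55 liner tcp [-2.9910e-01 -3.0000e-04  1.5735e+00] [0.633  0.2224 0.1468] [-0.88  0.12  0.08] 0.496557847810348
world [0.6332 0.2234 0.022 ] xyz [0.0019 0.0007 0.2496] ang [-0.0007  0.0004  0.0034]
```

View pics/p2.png

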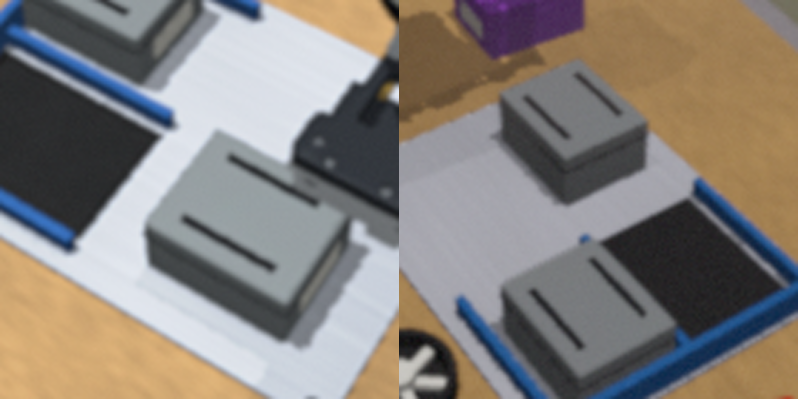

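Run:
```python
from h import *
S['scene']=(240,170,2.85);S['side']=(270,130,2.85)
q=lambda x,y,z:(x*.055,y*.045,z)
t,b=.066,.006
c,e=fit([('scene',[q(1,1,t),q(1,-1,t),q(-1,-1,t),q(-1,1,t),q(1,1,b),q(-1,1,b)],[(147,230),(218,132),(350,213),(285,305),(150,262),(288,340)]),
('side',[q(1,-1,t),q(1,1,t),q(-1,1,t),q(-1,-1,t),q(1,-1,b),q(1,1,b)],[(168,165),(247,125),(178,60),(102,95),(169,203),(245,165)])],[.6,.12])
print(e.round(1),rel(L,c))
# independent lane check: rail mouth tips
for n in S: print(n,((proj(n,T(L,[(-.094,-.061,.024),(-.094,.061,.024),(-.094+.02,-.052,.006),(-.094+.02,.052,.006)]))-S[n][:2]+.5)*2.85-.5).round(0))
```

```text
[-1.1 -2.6 -0.1 -2.3  3.5 -4.9  2.2 -0.1 -0.8  1.7 -0.5  2.  -0.3 -2.4
  1.4 -2.4  0.4 -1.5 -1.4 -1.2 -0.4  1.8  1.3  1.1] [-0.19861058 -0.00134382  0.01336354]
scene [[172. 113.]
 [ 72. 237.]
 [144. 124.]
 [ 59. 226.]]
side [[185. 234.]
 [298. 178.]
 [207. 258.]
 [303. 209.]]
```

Case is within about 1 mm of the lane centre line and 0.8° of its direction. Descending behind it and pushing in.

Emit:
jog_arm:
  plan:
    - {"xyz": [0,0,0.07],"angular": [0,0,0],"jaw": 0}
    - {"xyz": [0,0,0.14],"angular": [0,0,0],"jaw": 0}
    - {"xyz": [0,0,0.21],"angular": [0,0,0],"jaw": 0}
    - {"xyz": [0,0,0.245],"angular": [0,0,0],"jaw": 0}
    - {"xyz": [0,0,0.25],"angular": [0,0,0],"jaw": 0}
    - {"xyz": [0,0,0.25],"angular": [0,0,0],"jaw": 0}
    - {"xyz": [-0.01,0,0.25],"angular": [0,0,0],"jaw": 0}
    - {"xyz": [-0.02,0,0.25],"angular": [0,0,0],"jaw": 0}
    - {"xyz": [-0.03,0,0.25],"angular": [0,0,0],"jaw": 0}
    - {"xyz": [-0.04,0,0.25],"angular": [0,0,0],"jaw": 0}
    - {"xyz": [-0.05,0,0.25],"angular": [0,0,0],"jaw": 0}
    - {"xyz": [-0.058,0,0.25],"angular": [0,0,0],"jaw": 0}
    - {"xyz": [-0.064,0,0.25],"angular": [0,0,0],"jaw": 0}
    - {"xyz": [-0.07,0,0.25],"angular": [0,0,0],"jaw": 0}
    - {"xyz": [-0.076,0,0.25],"angular": [0,0,0],"jaw": 0}
    - {"xyz": [-0.082,0,0.25],"angular": [0,0,0],"jaw": 0}
    - {"xyz": [-0.088,0,0.25],"angular": [0,0,0],"jaw": 0}
    - {"xyz": [-0.094,0,0.25],"angular": [0,0,0],"jaw": 0}
    - {"xyz": [-0.1,0,0.25],"angular": [0,0,0],"jaw": 0}

```text
clock: 9.55
tcp_pos: [0.6378, 0.1733, 0.0221]
orientation: [-180.0, -0.0, 95.1]
ft_force: [0.1, 3.2, -0.0]
opening: 0.498
finger_force: 1.2
```

Emit:
jog_arm:
  plan:
    - {"xyz": [-0.009,0,0],"angular": [0,0,0],"jaw": 0}
    - {"xyz": [-0.018,0,0],"angular": [0,0,0],"jaw": 0}
    - {"xyz": [-0.027,0,0],"angular": [0,0,0],"jaw": 0}
    - {"xyz": [-0.036,0,0],"angular": [0,0,0],"jaw": 0}
    - {"xyz": [-0.045,0,0],"angular": [0,0,0],"jaw": 0}
    - {"xyz": [-0.054,0,0],"angular": [0,0,0],"jaw": 0}
    - {"xyz": [-0.063,0,0],"angular": [0,0,0],"jaw": 0}
    - {"xyz": [-0.072,0,0],"angular": [0,0,0],"jaw": 0}
    - {"xyz": [-0.081,0,0],"angular": [0,0,0],"jaw": 0}
    - {"xyz": [-0.09,0,0],"angular": [0,0,0],"jaw": 0}
    - {"xyz": [-0.099,0,0],"angular": [0,0,0],"jaw": 0}
    - {"xyz": [-0.108,0,0],"angular": [0,0,0],"jaw": 0}
    - {"xyz": [-0.117,0,0],"angular": [0,0,0],"jaw": 0}
    - {"xyz": [-0.125,0,0],"angular": [0,0,0],"jaw": 0}
    - {"xyz": [-0.13,0,0],"angular": [0,0,0],"jaw": 0}
    - {"xyz": [-0.13,0,0],"angular": [0,0,0],"jaw": 0}

```text
clock: 11.15
tcp_pos: [0.6438, 0.108, 0.0222]
orientation: [180.0, 0.0, 95.1]
ft_force: [-0.2, -0.3, -0.7]
opening: 0.5
finger_force: 0.0
```

Run:
```python
from h import *
from workcell import vision
where()
ims=[]
for n,(x,y) in(('scene',(210,140)),('side',(290,140))):
    c=vision.capture(n)['image'][:,:,::-1];cv2.imwrite(f'pics/{n}3.png',c)
    ims.append(cv2.resize(c[y:y+140,x:x+140],None,fx=2.85,fy=2.85,interpolation=cv2.INTER_CUBIC))
cv2.imwrite('pics/p3.png',np.hstack(ims))
```

```text
11.15 liner tcp [-1.8410e-01  2.0000e-04  1.5702e+00] [0.6438 0.108  0.0222] [-0.17 -0.31 -0.7 ] 0.4998410545401032
```

View pics/p3.png

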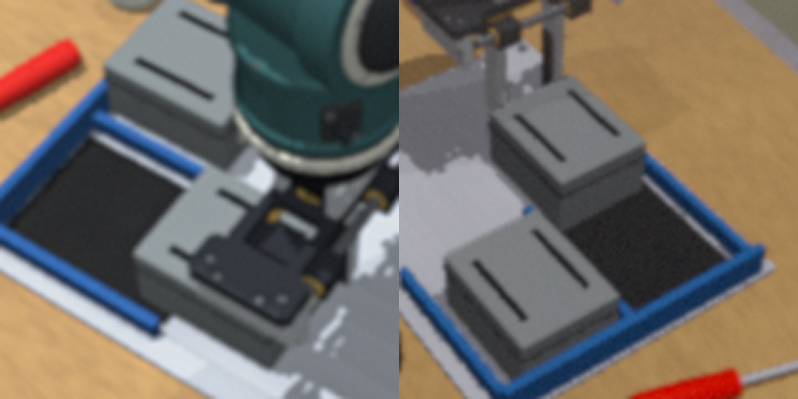

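Run:
```python
from h import *
S['scene']=(210,140,2.85);S['side']=(290,140,2.85)
q=lambda x,y,z:(x*.055,y*.045,z)
t,b=.066,.006
c,e=fit([('scene',[q(1,1,t),q(1,-1,t),q(1,1,b)],[(137,255),(207,165),(140,295)]),
('side',[q(1,-1,t),q(1,1,t),q(-1,1,t),q(-1,-1,t),q(1,-1,b),q(1,1,b)],[(165,188),(245,145),(175,75),(93,117),(165,228),(240,187)])],[.6,.05])
print(e.round(1),rel(L,c))
```

```text
[-1.8 -1.   0.2 -1.7  0.3  1.2 -0.  -1.3  1.9 -1.8 -1.3 -1.  -1.6 -1.9
 -0.5  2.2  2.   1. ] [-0.11921099 -0.00170472  0.02249909]
```

Case is at x -0.119, y -0.002, nearly square in the mouth. Pushing on.

Emit:
jog_arm:
  plan:
    - {"xyz": [-0.008,0,0],"angular": [0,0,0],"jaw": 0}
    - {"xyz": [-0.016,0,0],"angular": [0,0,0],"jaw": 0}
    - {"xyz": [-0.025,0,0],"angular": [0,0,0],"jaw": 0}
    - {"xyz": [-0.034,0,0],"angular": [0,0,0],"jaw": 0}
    - {"xyz": [-0.043,0,0],"angular": [0,0,0],"jaw": 0}
    - {"xyz": [-0.052,0,0],"angular": [0,0,0],"jaw": 0}
    - {"xyz": [-0.061,0,0],"angular": [0,0,0],"jaw": 0}
    - {"xyz": [-0.07,0,0],"angular": [0,0,0],"jaw": 0}
    - {"xyz": [-0.079,0,0],"angular": [0,0,0],"jaw": 0}
    - {"xyz": [-0.088,0,0],"angular": [0,0,0],"jaw": 0}
    - {"xyz": [-0.097,0,0],"angular": [0,0,0],"jaw": 0}
    - {"xyz": [-0.106,0,0],"angular": [0,0,0],"jaw": 0}
    - {"xyz": [-0.115,0,0],"angular": [0,0,0],"jaw": 0}
    - {"xyz": [-0.124,0,0],"angular": [0,0,0],"jaw": 0}
    - {"xyz": [-0.133,0,0],"angular": [0,0,0],"jaw": 0}
    - {"xyz": [-0.142,0,0],"angular": [0,0,0],"jaw": 0}
    - {"xyz": [-0.151,0,0],"angular": [0,0,0],"jaw": 0}
    - {"xyz": [-0.16,0,0],"angular": [0,0,0],"jaw": 0}
    - {"xyz": [-0.17,0,0],"angular": [0,0,0],"jaw": 0}
    - {"xyz": [-0.17,0,0],"angular": [0,0,0],"jaw": 0}

```text
clock: 13.25
tcp_pos: [0.6512, 0.0225, 0.0221]
orientation: [180.0, 0.1, 95.0]
ft_force: [0.7, -0.7, -0.1]
opening: 0.5
finger_force: 0.0
```

Run:
```python
from h import *
from workcell import vision
where()
ims=[]
for n,(x,y) in(('scene',(190,130)),('side',(300,150))):
    c=vision.capture(n)['image'][:,:,::-1];cv2.imwrite(f'pics/{n}4.png',c)
    ims.append(cv2.resize(c[y:y+140,x:x+140],None,fx=2.85,fy=2.85,interpolation=cv2.INTER_CUBIC))
cv2.imwrite('pics/p4.png',np.hstack(ims))
```

```text
13.25 liner tcp [-0.0984  0.      1.5696] [0.6512 0.0225 0.0221] [ 0.71 -0.73 -0.11] 0.5001956680415277
```

View pics/p4.png

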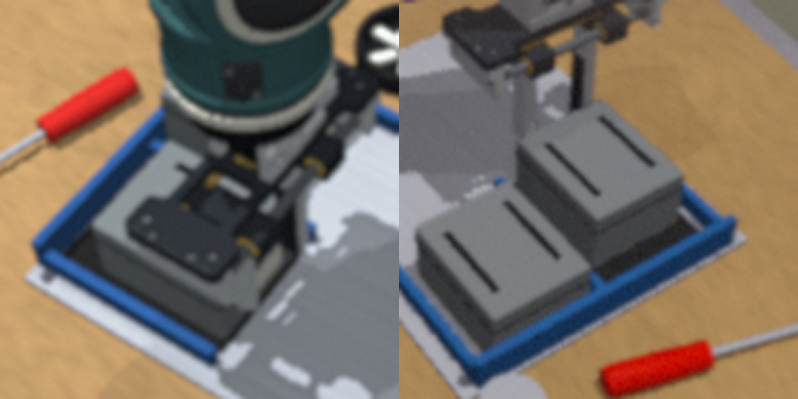

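Case is well inside the lane with clear gaps on both sides, about 33 mm short. Slow final push, then watch for stop contact by force.

Emit:
jog_arm:
  plan:
    - {"xyz": [-0.006,0,0],"angular": [0,0,0],"jaw": 0}
    - {"xyz": [-0.012,0,0],"angular": [0,0,0],"jaw": 0}
    - {"xyz": [-0.018,0,0],"angular": [0,0,0],"jaw": 0}
    - {"xyz": [-0.024,0,0],"angular": [0,0,0],"jaw": 0}
    - {"xyz": [-0.03,0,0],"angular": [0,0,0],"jaw": 0}
    - {"xyz": [-0.036,0,0],"angular": [0,0,0],"jaw": 0}
    - {"xyz": [-0.041,0,0],"angular": [0,0,0],"jaw": 0}
    - {"xyz": [-0.046,0,0],"angular": [0,0,0],"jaw": 0}
    - {"xyz": [-0.05,0,0],"angular": [0,0,0],"jaw": 0}
    - {"xyz": [-0.054,0,0],"angular": [0,0,0],"jaw": 0}
    - {"xyz": [-0.057,0,0],"angular": [0,0,0],"jaw": 0}
    - {"xyz": [-0.06,0,0],"angular": [0,0,0],"jaw": 0}

```text
clock: 14.55
tcp_pos: [0.6539, -0.006, 0.0221]
orientation: [180.0, 0.0, 95.1]
ft_force: [-0.5, 2.3, -0.9]
opening: 0.505
finger_force: 1.0
```

Emit:
jog_arm:
  plan:
    - {"xyz": [-0.001,0,0],"angular": [0,0,0],"jaw": 0}
    - {"xyz": [-0.002,0,0],"angular": [0,0,0],"jaw": 0}
    - {"xyz": [-0.003,0,0],"angular": [0,0,0],"jaw": 0}
    - {"xyz": [-0.004,0,0],"angular": [0,0,0],"jaw": 0}

```text
clock: 14.95
tcp_pos: [0.6541, -0.0079, 0.0221]
orientation: [180.0, 0.0, 95.1]
ft_force: [-0.0, 1.9, -1.0]
opening: 0.5
finger_force: 1.0
```

Emit:
jog_arm:
  plan:
    - {"xyz": [-0.001,0,0],"angular": [0,0,0],"jaw": 0}
    - {"xyz": [-0.002,0,0],"angular": [0,0,0],"jaw": 0}
    - {"xyz": [-0.003,0,0],"angular": [0,0,0],"jaw": 0}

```text
clock: 15.25
tcp_pos: [0.6542, -0.0094, 0.0222]
orientation: [180.0, 0.0, 95.1]
ft_force: [-0.9, 1.8, -1.3]
opening: 0.502
finger_force: 1.0
```

Emit:
jog_arm:
  plan:
    - {"xyz": [-0.001,0,0],"angular": [0,0,0],"jaw": 0}
    - {"xyz": [-0.002,0,0],"angular": [0,0,0],"jaw": 0}
    - {"xyz": [-0.003,0,0],"angular": [0,0,0],"jaw": 0}

```text
clock: 15.55
tcp_pos: [0.6543, -0.011, 0.0221]
orientation: [180.0, 0.0, 95.1]
ft_force: [0.3, 2.2, -0.7]
opening: 0.501
finger_force: 1.1
```

Emit:
jog_arm:
  plan:
    - {"xyz": [-0.001,0,0],"angular": [0,0,0],"jaw": 0}
    - {"xyz": [-0.002,0,0],"angular": [0,0,0],"jaw": 0}

```text
clock: 15.75
tcp_pos: [0.6544, -0.012, 0.0221]
orientation: [-180.0, 0.0, 95.1]
ft_force: [-0.2, 2.1, -1.3]
opening: 0.5
finger_force: 1.1
```

Still no rise in force; continuing in small steps.

Emit:
jog_arm:
  plan:
    - {"xyz": [-0.001,0,0],"angular": [0,0,0],"jaw": 0}
    - {"xyz": [-0.002,0,0],"angular": [0,0,0],"jaw": 0}

```text
clock: 15.95
tcp_pos: [0.6545, -0.0128, 0.0221]
orientation: [-180.0, -0.0, 95.1]
ft_force: [-0.2, 4.7, 0.6]
opening: 0.502
finger_force: 2.3
```

Emit:
jog_arm:
  plan:
    - {"xyz": [-0.001,0,0],"angular": [0,0,0],"jaw": 0}
    - {"xyz": [-0.002,0,0],"angular": [0,0,0],"jaw": 0}

```text
clock: 16.15
tcp_pos: [0.6544, -0.0128, 0.0221]
orientation: [-180.0, -0.1, 95.2]
ft_force: [-3.7, 8.8, 2.4]
opening: 0.502
finger_force: 4.5
```

Emit:
jog_arm:
  plan:
    - {"xyz": [-0.001,0,0],"angular": [0,0,0],"jaw": 0}
    - {"xyz": [-0.002,0,0],"angular": [0,0,0],"jaw": 0}

```text
clock: 16.35
tcp_pos: [0.6544, -0.0128, 0.0221]
orientation: [-180.0, -0.1, 95.2]
ft_force: [-4.6, 12.5, 3.1]
opening: 0.5
finger_force: 6.5
```

Stopped dead at y = -0.0128 with the force rising, so it's home against the stop. Backing off and lifting away.

Emit:
jog_arm:
  plan:
    - {"xyz": [0.006,0,0],"angular": [0,0,0],"jaw": 0}
    - {"xyz": [0.02,0,0],"angular": [0,0,0],"jaw": 0}
    - {"xyz": [0.05,0,0],"angular": [0,0,0],"jaw": 0}
    - {"xyz": [0.09,0,0],"angular": [0,0,0],"jaw": 0}
    - {"xyz": [0.13,0,0],"angular": [0,0,0],"jaw": 0}
    - {"xyz": [0.17,0,-0.05],"angular": [0,0,0],"jaw": 0}
    - {"xyz": [0.22,0,-0.12],"angular": [0,0,0],"jaw": 0}
    - {"xyz": [0.28,0,-0.2],"angular": [0,0,0],"jaw": 0}
    - {"xyz": [0.35,0,-0.27],"angular": [0,0,0],"jaw": 0}
    - {"xyz": [0.4,0,-0.3],"angular": [0,0,0],"jaw": 0}
    - {"xyz": [0.4,0,-0.3],"angular": [0,0,0],"jaw": 0}
    - {"xyz": [0.4,0,-0.3],"angular": [0,0,0],"jaw": 0}

```text
clock: 17.55
tcp_pos: [0.6365, 0.1854, 0.172]
orientation: [180.0, 0.0, 95.2]
ft_force: [0.0, -0.7, -0.6]
opening: 0.495
finger_force: 0.0
```

Run:
```python
from h import *
from workcell import vision
where()
ims=[]
for n,(x,y) in(('scene',(190,130)),('side',(300,150))):
    c=vision.capture(n)['image'][:,:,::-1];cv2.imwrite(f'pics/{n}5.png',c)
    ims.append(cv2.resize(c[y:y+140,x:x+140],None,fx=2.85,fy=2.85,interpolation=cv2.INTER_CUBIC))
cv2.imwrite('pics/p5.png',np.hstack(ims))
```

```text
17.55 liner tcp [-2.6190e-01 -1.0000e-04  1.5722e+00] [0.6365 0.1854 0.172 ] [ 0.05 -0.73 -0.57] 0.49464662003229
```

View pics/p5.png

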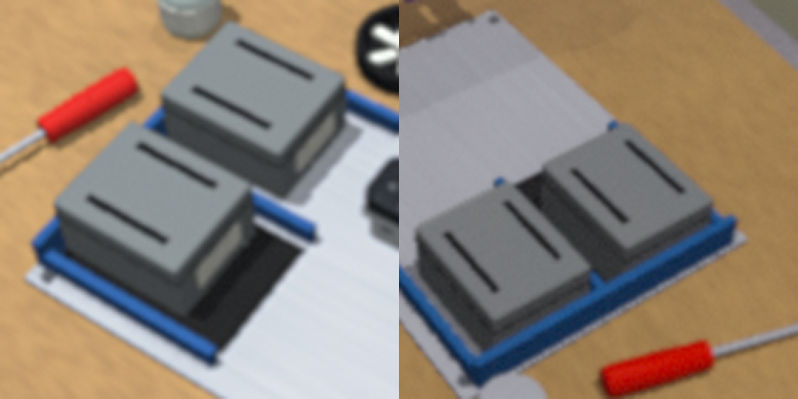

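The case sits flat in the lane against the stop, square and level with the stored case, with gaps to both rails (scene crop (150,225)). The robot is clear, so I'm handing in.

```bash
python3 -c "
from workcell import ticket
print(ticket.sign_off())"
```

```text
the job is handed in; nothing more can be done
None
```

The case is home against the end stop, square in the empty lane by the last pictures, with the rails clear and the robot backed off; the job was handed in at about 18 s and no verdict was returned.

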